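Find the hidden release slot and spring the sample drawer

ROBOT

A 7-joint arm with a two-finger parallel gripper is mounted at the origin on the work surface; the furniture and walls round the work are solid. World frame = base frame: x ahead of the robot, y to its left, z up, the work surface at z = 0. Lengths are in m, angles in rad, forces in N, time in s.
With the tool pointing down it reaches from about 0.425 to 0.925 m from the base axis. Payload 6.8 kg.
Tool frame: the origin (TCP) lies on the centre line of the jaws, within the pads' length; the fingertips stand 11 mm ahead of it and the grasp point (between the pads) lies 8 mm behind it; z points along the fingers, y is the direction in which the jaws open and shut (so a half turn about z gives the same grasp; the last joint's range is limited). The gripper opens to 85 mm and grips with 20 to 120 N. Pads are 22 mm wide; open, the fingers measure 114 mm over their backs; the gripper's body (76 mm by 85 mm) begins 54 mm behind the grasp point. The pads swing forward as they close: fully open they stand 13 mm farther back than shut.
Start: joints at [1.19, 0.477, 0.022, 1.555, -0.011, 1.109, -0.083], TCP at [0.182, -0.65, 0.242] pointing down, gripper open.
Joint ranges: [-2.96, 2.96], [-0.34, 2.1], [-1.41, 1.46], [0.24, 2.44], [-1.37, 4.51], [0.17, 1.92], [-2.96, 2.96]. Speed limits (rad/s): [2.39, 2.39, 3.14, 3.14, 3.14, 3.14, 3.14].

INTERFACE

Orientations are given as a rotation vector (axis times angle).
In Python, from bench import r gives the robot as it stands.
- The arm moves only by the tool send_rows, never from a script. Its argument "deltas" is a list of rows, each a list of 7 numbers: the opening, from 0 (shut) to 1 (fully open), then the shift along the tool's x, y, z as a fraction of full scale, then the turn, a rotation vector about the tool's x, y, z as a fraction of full scale. In form: [[hand, x, y, z, ax, ay, az], ...]. A call has 1 to 20 rows; each row is the pose to reach, as a shift and turn from the pose commanded when the call began, along the tool's axes at that moment, turning the shorter way round; what a row does not reach only later rows make up. Full scale, the value 1, is 150 mm for a shift and 180 degrees for a turn. A row lasts 1/12 s, in which the tool goes at most 41.7 mm and 7.16 degrees, less where a joint would pass 70% of its speed; a pose out of reach is approached as far as the arm can. A call with a number of a shift or a turn outside -1 to 1 is refused whole. A call with a gripper value outside its range is refused whole. The fingers move at their own pace and stop on an object; "squeeze" is the grip in N (left out, the last holds). Time passes only in rows, so rows that repeat a pose let the fingers close. It gives the time, the measured TCP pose, the force and the opening at its end, in the units of the state.
- r.get_obs(): the state, without advancing time (a new reading comes with each control period).
- r.grab_frame(name): name is "side" or "top"; returns a dict with "pixels" (400x640x3 uint8, red, green, blue), "camera_matrix" (3x3 intrinsics, pixels), "rvec" (rotation vector, rad) and "tvec" (3), from world to camera coordinates, as OpenCV has them. Camera axes: x right, y down, z forward; pixel columns grow to the right and rows downward; lengths in m; the calibration is good to about 2 mm. A picture is of the moment at which its call begins. There is no depth.
- r.hand_in(): hands the job in, once; it reports no verdict.
The state is a dict: "clock": time; "joints": joint angles; "qvel": joint speeds; "tau": joint torques, N m; "tcp_pos": TCP position; "orientation": TCP orientation; "contact_force": force on the tool from outside, world axes, zero at the start; "moment": the same for the moment, N m; "grip_width": finger opening in m.
Only numpy, scipy, OpenCV 4.12 (cv2) and the standard library are available. Lean on these libraries where they do the work, as an engineer would, in place of code of your own. Each camera call takes 0.05 s, during which the arm holds its last target. There are 200 camera calls.

TASK

The sample drawer of the low grey unit is locked. Feel along the front edge of the unit with a fingertip until it sinks in at the hidden release slot, press the shutter there to the bottom of the slot so that the drawer springs out at the left end, then take the finger away. Do not touch the drawer itself, and leave the spanner on top of the unit and everything else on the bench where it is.

Things in the scene. Friction and masses are not known exactly. Their poses are not given: they have to be found in the camera images.
- sampler_case: low grey sample-drawer unit fixed to the bench, 95 mm deep (x) by 278 mm long (y) by 70 mm high, black inlay on top. Origin: centre of its underside; +x to its back (away from the robot), +y to its left end, z up. Its drawer is in the left (+y) end. Along its front (-x) sits a grey ribbed strip 30 mm thick, of the same height, with bare bench before it; close behind the unit stands a tall instrument
- front_edge (a point): mid length of the top edge of the strip's front surface, 0.0775 m along -x from the unit's origin, 70 mm above the bench; axes as the unit's. The strip is five look-alike tiles 54 mm long, centred at y = -0.108, -0.054, 0, 0.054, 0.108 of the unit, with a solid 4 mm cheek at each end. Each shows a flush plate 42.5 mm wide, from 24 mm above the bench up to the top, between two 5 mm posts
- front_face (a point): on the strip's front surface, mid length, 40 mm above the bench, a good height for the fingertip; axes as the unit's. Four of the five plates are solid; one (any of them, different each time, not to be told by eye) is a sprung shutter that closes the hidden release slot, which is 43 mm wide, open at the top, and takes a shut gripper's fingertip up to 35 mm wide
- release_key (a joint): how far the shutter is pressed into the slot from flush, in m: 0 flush, 0.020 at the bottom stop; it moves level, towards the unit's back. It yields at 0.6 N, takes 2.6 N at 10 mm and 4.6 N at the stop, and springs back when let go. Past about 14 mm it unlocks the drawer
- sample_drawer (a joint): how far the sample drawer (76 mm wide, grey, small vials standing in it) is out of the unit's left end, in m: 0 shut and locked, 0.045 fully out. Once unlocked its own spring drives it out within about a second, and it stays out
- flat_spanner: loose flat steel spanner, about 139 x 31 x 9 mm, lying on the back half of the unit's top; origin under its centre
- beaker: clear plastic beaker, 56 mm wide, 68 mm high, loose on the bench to the right of the unit; origin at the centre of its underside
- bottle_amber: amber bottle with a red cap, 60 mm wide, 122 mm high, loose, left of the unit; origin at the centre of its underside
- reagent_jar: white jar with a dark blue cap, 64 mm wide, 113 mm high, loose, left of the unit; origin at the centre of its underside
- wash_bottle: white bottle with a red cap, 68 mm wide, 168 mm high, loose, far left; origin at the centre of its underside
- bench_timer: pale bench timer with three buttons, 64 x 64 x 20 mm, loose, near right; origin at the centre of its underside
- vial_rack: blue rack full of small vials, 64 x 120 x 37 mm, loose, near left; origin at the centre of its underside
There are look-alikes about, which are no part of the job. Leave any green or purple look-alike of the reagent_jar alone.

How it is judged:
On the way, in this order (a step that is already met when the one before it is completed fails the run):
1. the fingertip presses the shutter deep into the release slot (value of joint release_key above 0.0125 m and contact force between the fingers and anything else above 0.5 N), for 0.02 s.
2. the drawer has sprung out (value of joint sample_drawer above 0.038 m), for 0.1 s.
At the end, for the whole second after the job is handed in: The drawer is at least 38 mm out, the shutter has sprung back to within 3 mm of flush, and the spanner, beaker, bottles, jar, timer and rack are at rest within 20 mm of where they stood (value of joint sample_drawer above 0.038 m and value of joint release_key below 0.003 m and distance of each of flat_spanner, beaker, bottle_amber, reagent_jar, wash_bottle, bench_timer, vial_rack from where it was at the start of the episode below 0.02 m and linear speed of each of flat_spanner, beaker, bottle_amber, reagent_jar, wash_bottle, bench_timer, vial_rack below 0.02 m/s); the robot touches nothing.
It fails at once if the robot touches the drawer or what is in it (contact force between any of the fingers, the arm and sample_drawer above 1 N).
It fails at once if a bystander is lifted, carried or pushed more than 20 mm (distance of any of flat_spanner, beaker, bottle_amber, reagent_jar, wash_bottle, bench_timer, vial_rack from where it was at the start of the episode above 0.02 m).
It also fails if it takes over 72 s, if anything falls off the work surface, if the arm or the gripper's body presses on something with over 40 N, if the wrist force passes 120 N, or if a joint passes its speed limit or range.

## Working session

There is one attempt and no reset: what is moved stays moved. The work goes in short steps, Python scripts to look and compute and a tool call to move; the robot and the scene stay as the last step left them, time stands still between calls to the robot, and variables do not carry over. Pictures are saved under pics/ and viewed, about 8 in all and at most 12, crops included, and the job is handed in when it is done.

Besides the shell and the picture viewer there is one more tool, called by a JSON object that holds its "fn" and its "kwargs". send_rows: Moves the arm, as the interface text tells. Shift numbers are shares of 150 mm and turn numbers shares of 180 degrees, none past 1 either way. Its arguments: {"type":"object","properties":{"deltas":{"type":"array","items":{"type":"array","items":{"type":"number"}}},"squeeze":{"type":"number"}},"required":["deltas"]}

```bash
mkdir -p pics
python3 - <<'E'
from bench import r
import cv2,numpy as np
o=r.get_obs();print({k:np.round(v,3) for k,v in o.items()})
for n in("side","top"):
    f=r.grab_frame(n);cv2.imwrite(f"pics/{n}0.png",f["pixels"][:,:,::-1])
    R=cv2.Rodrigues(np.array(f["rvec"]))[0];print(n,f["camera_matrix"],-R.T@np.array(f["tvec"]).ravel(),R)
E
```

```text
{'clock': np.float64(0.0), 'joints': array([ 1.19 ,  0.478,  0.022,  1.556, -0.011,  1.109, -0.083]), 'qvel': array([ 0.   , -0.   , -0.   , -0.   ,  0.002, -0.001,  0.001]), 'tau': array([ 1.0000e-03, -5.9645e+01,  1.6080e+00, -2.8120e+01,  1.2000e-02,
        9.0000e-03, -0.0000e+00]), 'tcp_pos': array([ 0.182, -0.649,  0.241]), 'orientation': array([-3.111e+00, -4.270e-01,  1.000e-03]), 'contact_force': array([-0.604, -0.147,  0.041]), 'moment': array([-0.002,  0.075, -0.005]), 'grip_width': np.float64(0.086)}
side [[504.20799913   0.         313.88685118]
 [  0.         504.20799913 200.63791035]
 [  0.           0.           1.        ]] [-0.07627548  1.12743408  0.95352666] [[-0.88178446 -0.47137963 -0.01604413]
 [-0.28966639  0.56808195 -0.77030921]
 [ 0.37222245 -0.67459924 -0.63746867]]
top [[433.24074599   0.         313.65187819]
 [  0.         433.24074599 200.65989493]
 [  0.           0.           1.        ]] [0.37184251 0.21471646 1.20663241] [[-0.0288791  -0.99952877 -0.01040395]
 [-0.99776088  0.02945305 -0.06004791]
 [ 0.06032604  0.00864652 -0.99814128]]
```

View pics/top0.png

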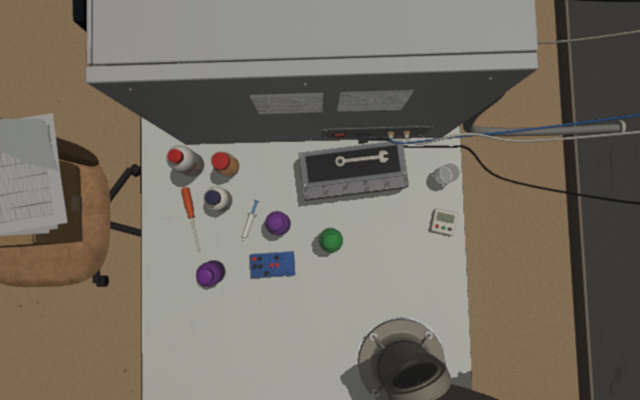

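View pics/side0.png

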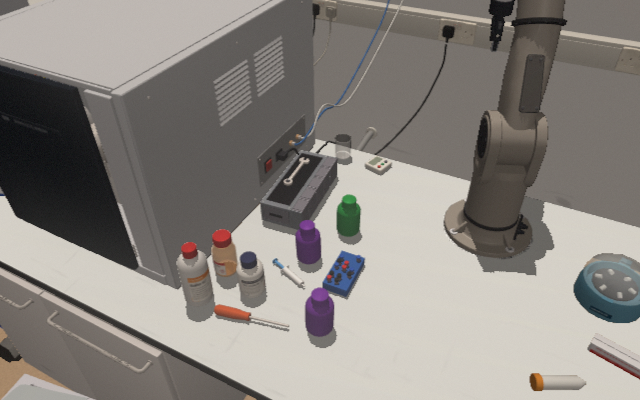

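The top view shows the unit at about (300–406, 143–200), with the spanner on it near (362,158). The green jar is in front of it at (331,240), a purple one at (277,223), the beaker at (445,176) and the timer at (444,222). Next I'll enlarge the unit and mark a world grid on it at z=0.07.

```bash
cat > h.py <<'E'
import cv2,numpy as np
def ray(f,u,v,z):
    K=np.array(f["camera_matrix"]);R=cv2.Rodrigues(np.array(f["rvec"]))[0];c=-R.T@np.array(f["tvec"]).ravel()
    d=R.T@np.linalg.inv(K)@[u,v,1];return c+d*(z-c[2])/d[2]
def proj(f,P):
    return cv2.projectPoints(np.array(P,float).reshape(-1,3),np.array(f["rvec"]),np.array(f["tvec"]),np.array(f["camera_matrix"]),None)[0][:,0]
E
python3 - <<'E'
from bench import r
from h import *
f=r.grab_frame("top");im=f["pixels"][:,:,::-1]
c=cv2.resize(im[130:260,260:460],None,fx=4,fy=4,interpolation=cv2.INTER_CUBIC);cv2.imwrite("pics/c1.png",c)
g=r.grab_frame("side");cv2.imwrite("pics/c2.png",cv2.resize(g["pixels"][130:250,250:370,::-1],None,fx=5,fy=5,interpolation=cv2.INTER_CUBIC))
for p in [(299,151),(404,141),(407,186),(303,199)]: print(p,ray(f,*p,.07))
E
```

```text
(299, 151) [0.57334746 0.25953658 0.07      ]
(404, 141) [ 0.5914844  -0.01884623  0.07      ]
(407, 186) [ 0.47187835 -0.02176721  0.07      ]
(303, 199) [0.44573642 0.25243721 0.07      ]
```

View pics/c1.png

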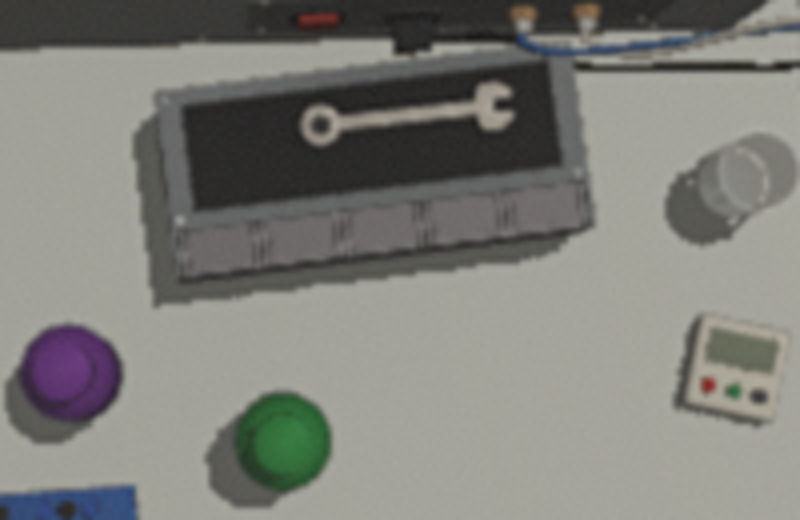

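View pics/c2.png

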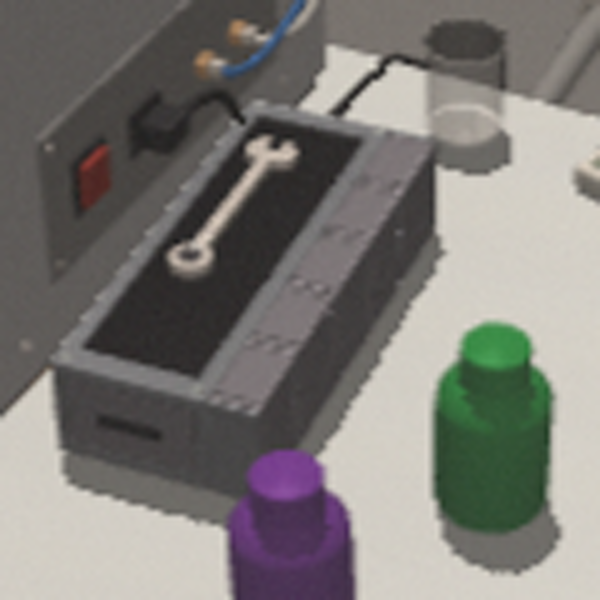

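In crop 1 the unit's top has its back corners at crop (158,94) and (572,54). The case/strip seam runs from (180,220) to (582,176). The strip has five look-alike tiles, and the green jar stands in front at (283,440). I'll fit the known rectangle to these points.

Run:
```python
from bench import r
from h import *
from scipy.optimize import least_squares
f=r.grab_frame("top")
c=np.array([(158,94),(572,54),(178,222),(582,178)]);px=c/4+[260-.375,130-.375]
W=np.array([ray(f,*p,.07)[:2] for p in px])
L=np.array([(.0475,.139),(.0475,-.139),(-.0475,.139),(-.0475,-.139)])
T=lambda p,L:(np.array([[np.cos(p[2]),-np.sin(p[2])],[np.sin(p[2]),np.cos(p[2])]])@np.atleast_2d(L).T).T+p[:2]
s=least_squares(lambda p:(T(p,L)-W).ravel(),[.52,.12,0]);p=s.x
print(p,np.round(s.fun*1000,1),np.degrees(p[2]))
q=[(-.0775,y) for y in(.139,.081,.027,-.027,-.081,-.139)]
P=np.c_[T(p,q),np.full(6,.07)]
print(np.round(P,3)); uv=proj(f,P)
im=cv2.resize(f["pixels"][130:260,260:460,::-1],None,fx=4,fy=4,interpolation=cv2.INTER_CUBIC)
print(np.round((uv-[260-.375,130-.375])*4))
for z,col in((.07,(0,0,255)),(0.,(0,255,255))):
  B=np.c_[T(p,[(.0475,.139),(.0475,-.139),(-.0775,-.139),(-.0775,.139)]),np.full(4,z)]
  cv2.polylines(im,[np.int32((proj(f,B)-[259.625,129.625])*4)],1,col,1)
cv2.imwrite("pics/c3.png",im)
# loose things: base positions approx
for n,u,v,z in(("green",331,240,.1),("purple",277,223,.1),("beaker",446,173,.068),("timer",444,222,.02)):print(n,ray(f,u,v,z))
```

```text
[0.5348094  0.1186716  0.07369749] [ 4.3  1.4  6.5 -1.5 -5.1  5.3 -5.7 -5.3] 4.222555399423965
[[ 0.447  0.252  0.07 ]
 [ 0.452  0.194  0.07 ]
 [ 0.456  0.14   0.07 ]
 [ 0.46   0.086  0.07 ]
 [ 0.463  0.032  0.07 ]
 [ 0.468 -0.026  0.07 ]]
[[175. 275.]
 [262. 266.]
 [344. 258.]
 [426. 249.]
 [508. 241.]
 [596. 232.]]
green [0.33719856 0.18307986 0.1       ]
purple [0.38436461 0.31950446 0.1       ]
beaker [ 0.50334946 -0.1261064   0.068     ]
timer [ 0.37478552 -0.12870043  0.02      ]
```

View pics/c3.png

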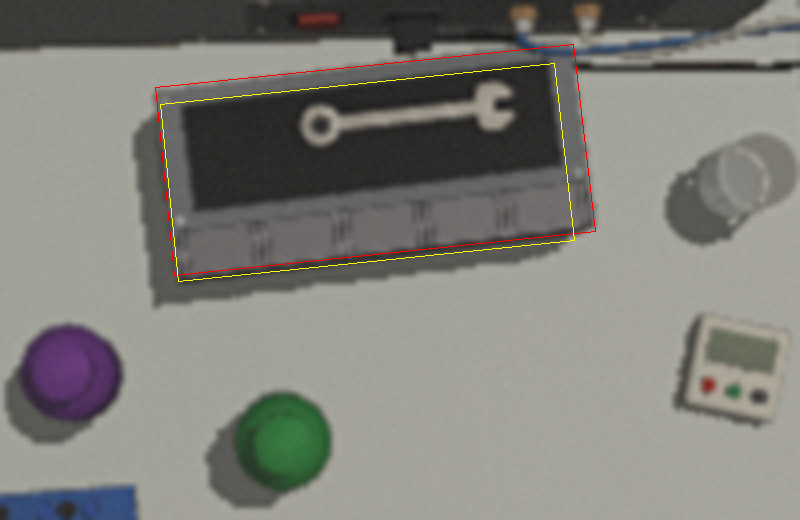

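The overlay is about 1° short in yaw: the true front-right corner is near crop (592,222) and the front-left near (181,276). I'll refit with the outer corners and take the yaw from the inlay, then plan the transit.

```bash
cat >> h.py <<'E'
from scipy.spatial.transform import Rotation as Ro
def T(p,L): 
    c,s=np.cos(p[2]),np.sin(p[2]);return (np.array([[c,-s],[s,c]])@np.atleast_2d(L).T).T+p[:2]
def down(yaw): # tool down, tool x at yaw
    return Ro.from_euler('z',yaw)*Ro.from_euler('x',np.pi)
def delta(p0,R0,p1,R1):
    return np.round(np.r_[R0.inv().apply(np.array(p1)-p0)/.15,(R0.inv()*R1).as_rotvec()/np.pi],3)
E
python3 - <<'E'
from bench import r
from h import *
from scipy.optimize import least_squares
f=r.grab_frame("top");g=cv2.cvtColor(f["pixels"],cv2.COLOR_RGB2GRAY)
toW=lambda c:np.array([ray(f,*p,.07)[:2] for p in np.array(c)/4+[259.625,129.625]])
W=toW([(158,94),(572,52),(181,275),(592,221)])
I=toW([(183,107),(550,64),(193,210),(562,165)])
for a,b in((0,1),(2,3)):
  for X in(W,I):
    d=X[a]-X[b];print(np.degrees(np.arctan2(-d[0],d[1])),np.hypot(*d))
L=np.array([(.0475,.139),(.0475,-.139),(-.0775,.139),(-.0775,-.139)])
s=least_squares(lambda p:(T(p,L)-W).ravel(),[.52,.12,0]);p=s.x;np.save("p.npy",p)
print(p,np.round(s.fun*1000,1),np.degrees(p[2]))
print(np.round(T(p,[(-.0775,y) for y in(-.108,-.054,0,.054,.108)]),4))
o=r.get_obs();P=o["tcp_pos"];R=Ro.from_rotvec(o["orientation"])
wp=[(.29,-.55),(.39,-.43),(.43,-.29),(.44,-.15),(.43,-.02)]
for w,y in zip(wp,np.radians([30,46,62,78,90+np.degrees(p[2])])):
    P1=np.r_[w,.242];R1=down(y);print(delta(P,R,P1,R1));P,R=P1,R1
E
```

```text
4.084461193051442 0.27509732623476607
4.983840360073093 0.2441923438506192
5.806664269456788 0.27238896901430004
5.2669505798141 0.24478069324658325
[0.53418342 0.11835703 0.08641379] [ 1.8  1.6  6.2 -1.  -2.3  2.7 -5.8 -3.3] 4.9511452070705015
[[0.4663 0.0041]
 [0.4616 0.0579]
 [0.457  0.1117]
 [0.4523 0.1655]
 [0.4477 0.2193]]
[ 0.874 -0.447  0.    -0.    -0.    -0.08 ]
[ 0.977 -0.359 -0.     0.     0.    -0.089]
[ 0.857 -0.457 -0.     0.     0.    -0.089]
[ 0.855 -0.379 -0.     0.     0.    -0.089]
[ 0.834 -0.245 -0.     0.     0.    -0.094]
```

{"fn": "send_rows", "kwargs": {"deltas": [[0,0.29,-0.15,0,0,0,-0.027],[0,0.58,-0.3,0,0,0,-0.053],[0,0.874,-0.447,0,0,0,-0.08],[0,0.874,-0.447,0,0,0,-0.08],[0,0.874,-0.447,0,0,0,-0.08],[0,0.874,-0.447,0,0,0,-0.08]], "squeeze": 60}}

```text
clock: 0.8
tcp_pos: [0.2916, -0.549, 0.2425]
orientation: [3.033, 0.819, 0.001]
contact_force: [-0.1, -0.3, -0.3]
grip_width: 0.0123
```

{"fn": "send_rows", "kwargs": {"deltas": [[0,0.25,-0.09,0,0,0,-0.022],[0,0.5,-0.18,0,0,0,-0.045],[0,0.977,-0.359,0,0,0,-0.089],[0,0.977,-0.359,0,0,0,-0.089],[0,0.977,-0.359,0,0,0,-0.089],[0,0.977,-0.359,0,0,0,-0.089]]}}

```text
clock: 1.3
tcp_pos: [0.3907, -0.4297, 0.2424]
orientation: [2.89, 1.231, 0.0]
contact_force: [-1.0, -0.4, -0.9]
grip_width: 0.0
```

{"fn": "send_rows", "kwargs": {"deltas": [[0,0.21,-0.11,0,0,0,-0.022],[0,0.42,-0.22,0,0,0,-0.045],[0,0.857,-0.457,0,0,0,-0.089],[0,0.857,-0.457,0,0,0,-0.089],[0,0.857,-0.457,0,0,0,-0.089],[0,0.857,-0.457,0,0,0,-0.089]]}}

```text
clock: 1.8
tcp_pos: [0.4294, -0.2909, 0.2425]
orientation: [2.692, 1.618, -0.001]
contact_force: [-0.2, -0.7, -0.7]
grip_width: -0.0003
```

{"fn": "send_rows", "kwargs": {"deltas": [[0,0.21,-0.1,0,0,0,-0.022],[0,0.42,-0.19,0,0,0,-0.045],[0,0.855,-0.379,0,0,0,-0.089],[0,0.855,-0.379,0,0,0,-0.089],[0,0.855,-0.379,0,0,0,-0.089],[0,0.855,-0.379,0,0,0,-0.089]]}}

```text
clock: 2.3
tcp_pos: [0.4396, -0.1518, 0.2425]
orientation: [2.441, 1.976, -0.001]
contact_force: [0.7, 0.0, -0.1]
grip_width: 0.0002
```

{"fn": "send_rows", "kwargs": {"deltas": [[0,0.21,-0.06,0,0,0,-0.022],[0,0.42,-0.12,0,0,0,-0.045],[0,0.834,-0.245,0,0,0,-0.094],[0,0.834,-0.245,0,0,0,-0.094],[0,0.834,-0.245,0,0,0,-0.094],[0,0.834,-0.245,0,0,0,-0.094]]}}

```text
clock: 2.8
tcp_pos: [0.4301, -0.0223, 0.2424]
orientation: [2.126, 2.312, -0.0]
contact_force: [0.6, -0.7, 0.0]
grip_width: -0.0
```

```bash
cat > go.py <<'E'
# usage: go.py ux uy z : delta to the TCP at unit-frame (ux,uy), world z
import sys
from bench import r
from h import *
p=np.load("p.npy");o=r.get_obs();P=np.array(o["tcp_pos"]);R=Ro.from_rotvec(o["orientation"])
print("t",o["clock"],"tcp",P.round(4),"unit",((P[:2]-p[:2])@T([0,0,p[2]],np.eye(2)).T).round(4),"F",np.round(o["contact_force"],2),"grip",o["grip_width"],"q",np.round(o["joints"],2))
a=list(map(float,sys.argv[1:]))
for i in range(0,len(a),3):
    P1=np.r_[T(p,a[i:i+2])[0],a[i+2]];R1=down(np.pi/2+p[2]);print(a[i:i+3],delta(P,R,P1,R1));P,R=P1,R1
E
python3 go.py -.12 -.108 .15 -.12 -.108 .053
```

```text
t 2.8 tcp [ 0.4301 -0.0223  0.2424] unit [-0.1158 -0.1311] F [ 0.63 -0.66  0.03] grip -3.954426905953879e-05 q [ 0.47  0.11 -0.59  2.07  0.08  0.97 -0.08]
[-0.12, -0.108, 0.15] [ 0.154 -0.029  0.616  0.     0.    -0.001]
[-0.12, -0.108, 0.053] [ 0.    -0.     0.647  0.     0.     0.   ]
```

{"fn": "send_rows", "kwargs": {"deltas": [[0,0.154,-0.03,0.2,0,0,0],[0,0.154,-0.03,0.42,0,0,0],[0,0.154,-0.03,0.62,0,0,0],[0,0.154,-0.03,0.62,0,0,0]]}}

```text
clock: 3.13
tcp_pos: [0.42, -0.0011, 0.1448]
orientation: [-2.125, -2.306, 0.01]
contact_force: [-1.3, 0.2, 0.2]
grip_width: -0.0001
```

{"fn": "send_rows", "kwargs": {"deltas": [[0,0,0,0.2,0,0,0],[0,0,0,0.4,0,0,0],[0,0,0,0.64,0,0,0],[0,0,0,0.64,0,0,0],[0,0,0,0.64,0,0,0],[0,0,0,0.64,0,0,0]]}}

```text
clock: 3.63
tcp_pos: [0.4246, 0.0014, 0.055]
orientation: [2.124, 2.312, 0.001]
contact_force: [-0.2, -0.3, -0.3]
grip_width: -0.0002
```

```bash
python3 go.py -.1 -.108 .053
python3 - <<'E'
from bench import r
import cv2
a=r.grab_frame("side")["pixels"][100:260,220:420,::-1]
cv2.imwrite("pics/s1.png",cv2.resize(a,None,fx=3.7,fy=3.7,interpolation=cv2.INTER_CUBIC))
E
```

```text
t 3.6333 tcp [0.4246 0.0014 0.055 ] unit [-0.1193 -0.1071] F [-0.19 -0.34 -0.32] grip -0.0002144926103392816 q [ 0.28  0.42 -0.5   2.25  0.39  0.54 -0.44]
[-0.1, -0.108, 0.053] [-0.006  0.128  0.014  0.001  0.    -0.   ]
```

View pics/s1.png

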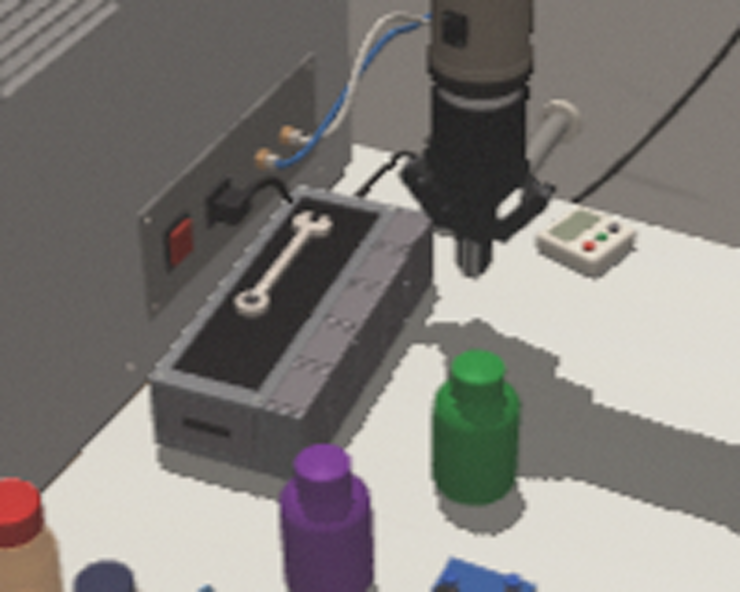

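The shut finger, tip at (470,265), stands in front of the rightmost tile, clear of everything. I'll feel forward from here.

{"fn": "send_rows", "kwargs": {"deltas": [[0,0,0.05,0.01,0,0,0],[0,0,0.1,0.01,0,0,0],[0,0,0.12,0.01,0,0,0],[0,0,0.12,0.01,0,0,0]]}}

```text
clock: 4.02
tcp_pos: [0.443, 0.0042, 0.0527]
orientation: [2.121, 2.315, 0.003]
contact_force: [-0.3, -0.2, -1.2]
grip_width: 0.0001
```

{"fn": "send_rows", "kwargs": {"deltas": [[0,0,0.02,0,0,0,0],[0,0,0.03,0,0,0,0],[0,0,0.03,0,0,0,0]]}}

```text
clock: 4.27
tcp_pos: [0.4458, 0.0045, 0.0518]
orientation: [2.122, 2.316, 0.0]
contact_force: [-1.5, -0.7, -0.2]
grip_width: -0.0
```

{"fn": "send_rows", "kwargs": {"deltas": [[0,0,0.02,0,0,0,0],[0,0,0.03,0,0,0,0],[0,0,0.03,0,0,0,0]]}}

```text
clock: 4.52
tcp_pos: [0.4504, 0.0049, 0.0518]
orientation: [2.122, 2.316, 0.0]
contact_force: [0.5, -1.3, 0.2]
grip_width: 0.0001
```

{"fn": "send_rows", "kwargs": {"deltas": [[0,0,0.02,0,0,0,0],[0,0,0.03,0,0,0,0],[0,0,0.03,0,0,0,0]]}}

```text
clock: 4.77
tcp_pos: [0.455, 0.0053, 0.0518]
orientation: [2.122, 2.316, 0.001]
contact_force: [0.8, 0.4, 0.2]
grip_width: -0.0
```

{"fn": "send_rows", "kwargs": {"deltas": [[0,0,0.01,0,0,0,0],[0,0,0.02,0,0,0,0],[0,0,0.02,0,0,0,0]]}}

```text
clock: 5.02
tcp_pos: [0.4562, 0.0053, 0.0515]
orientation: [-2.121, -2.315, 0.004]
contact_force: [-4.7, -0.1, 4.0]
grip_width: -0.0002
```

{"fn": "send_rows", "kwargs": {"deltas": [[0,0,0.01,0,0,0,0],[0,0,0.02,0,0,0,0],[0,0,0.02,0,0,0,0]]}}

```text
clock: 5.27
tcp_pos: [0.4563, 0.0052, 0.0511]
orientation: [-2.119, -2.314, 0.011]
contact_force: [-12.0, 0.1, 11.1]
grip_width: -0.0002
```

{"fn": "send_rows", "kwargs": {"deltas": [[0,0,0.01,0,0,0,0],[0,0,0.02,0,0,0,0],[0,0,0.02,0,0,0,0]]}}

```text
clock: 5.52
tcp_pos: [0.4563, 0.0051, 0.0507]
orientation: [-2.117, -2.312, 0.018]
contact_force: [-19.5, -0.4, 18.1]
grip_width: -0.0003
```

The rightmost tile is solid, contacting at TCP x≈0.456 with force rising steeply. I'll back off and step one tile left.

{"fn": "send_rows", "kwargs": {"deltas": [[0,0,-0.06,0,0,0,0],[0,0,-0.12,0,0,0,0],[0,0.18,-0.12,0,0,0,0],[0,0.36,-0.12,0,0,0,0],[0,0.36,-0.12,0,0,0,0],[0,0.36,-0.12,0,0,0,0]]}}

```text
clock: 6.02
tcp_pos: [0.4412, 0.0598, 0.0521]
orientation: [2.118, 2.319, 0.003]
contact_force: [0.7, -0.6, -0.0]
grip_width: -0.0001
```

{"fn": "send_rows", "kwargs": {"deltas": [[0,0,0.03,0,0,0,0],[0,0,0.06,0,0,0,0],[0,0,0.06,0,0,0,0]]}}

```text
clock: 6.27
tcp_pos: [0.4507, 0.058, 0.0517]
orientation: [2.124, 2.314, 0.0]
contact_force: [-0.2, 1.2, -0.7]
grip_width: 0.0003
```

{"fn": "send_rows", "kwargs": {"deltas": [[0,0,0.01,0,0,0,0],[0,0,0.02,0,0,0,0],[0,0,0.02,0,0,0,0]]}}

```text
clock: 6.52
tcp_pos: [0.4511, 0.0581, 0.0514]
orientation: [-2.122, -2.314, 0.006]
contact_force: [-4.4, -1.5, 4.6]
grip_width: -0.0002
```

{"fn": "send_rows", "kwargs": {"deltas": [[0,0,0.01,0,0,0,0],[0,0,0.02,0,0,0,0],[0,0,0.02,0,0,0,0]]}}

```text
clock: 6.77
tcp_pos: [0.4512, 0.0581, 0.051]
orientation: [-2.12, -2.313, 0.013]
contact_force: [-12.8, -1.4, 11.2]
grip_width: 0.0
```

```bash
python3 go.py -.1 -.054 .053
```

```text
t 6.7667 tcp [0.4512 0.0581 0.051 ] unit [-0.0879 -0.0529] F [-12.81  -1.4   11.23] grip 1.4796708044862479e-05 q [ 0.15  0.47 -0.49  2.18  0.4   0.59 -0.55]
[-0.1, -0.054, 0.053] [-0.007 -0.081 -0.013 -0.003  0.001  0.   ]
```

That tile is solid too. Now the middle one.

{"fn": "send_rows", "kwargs": {"deltas": [[0,0,-0.05,0,0,0,0],[0,0,-0.1,0,0,0,0],[0,0.18,-0.1,0,0,0,0],[0,0.36,-0.1,0,0,0,0],[0,0.36,-0.1,0,0,0,0],[0,0.36,-0.1,0,0,0,0]]}}

```text
clock: 7.27
tcp_pos: [0.4363, 0.1135, 0.0521]
orientation: [2.119, 2.319, 0.003]
contact_force: [0.3, -0.1, 1.0]
grip_width: 0.0002
```

{"fn": "send_rows", "kwargs": {"deltas": [[0,0,0.03,0,0,0,0],[0,0,0.06,0,0,0,0],[0,0,0.06,0,0,0,0]]}}

```text
clock: 7.52
tcp_pos: [0.446, 0.1117, 0.0517]
orientation: [2.125, 2.314, -0.0]
contact_force: [-0.8, 0.2, 0.3]
grip_width: -0.0003
```

{"fn": "send_rows", "kwargs": {"deltas": [[0,0,0.01,0,0,0,0],[0,0,0.02,0,0,0,0],[0,0,0.02,0,0,0,0]]}}

```text
clock: 7.77
tcp_pos: [0.4477, 0.1121, 0.0516]
orientation: [-2.123, -2.315, 0.002]
contact_force: [-1.8, -1.6, 0.5]
grip_width: -0.0001
```

{"fn": "send_rows", "kwargs": {"deltas": [[0,0,0.01,0,0,0,0],[0,0,0.02,0,0,0,0],[0,0,0.02,0,0,0,0]]}}

```text
clock: 8.02
tcp_pos: [0.4507, 0.1127, 0.0516]
orientation: [-2.123, -2.316, 0.002]
contact_force: [-1.8, -3.1, -0.7]
grip_width: -0.0001
```

```bash
python3 go.py -.1 0 .053
```

```text
t 8.0167 tcp [0.4507 0.1127 0.0516] unit [-0.0836  0.0016] F [-1.84 -3.07 -0.7 ] grip -9.402928613462e-05 q [ 0.03  0.48 -0.5   2.16  0.41  0.59 -0.67]
[-0.1, 0.0, 0.053] [-0.011 -0.109 -0.009 -0.     0.     0.   ]
```

It sinks in here: about 5 mm past the expected face at only ~2 N. The −3 N side force might mean a post is being touched, so I'll press a little more and watch it.

{"fn": "send_rows", "kwargs": {"deltas": [[0,0,0.01,0,0,0,0],[0,0,0.03,0,0,0,0],[0,0,0.03,0,0,0,0]]}}

```text
clock: 8.27
tcp_pos: [0.4555, 0.1134, 0.0516]
orientation: [-2.123, -2.316, 0.001]
contact_force: [-2.8, -3.8, -1.4]
grip_width: -0.0001
```

```bash
python3 go.py -.1 0 .053
```

```text
t 8.2667 tcp [0.4555 0.1134 0.0516] unit [-0.0788  0.0018] F [-2.8  -3.79 -1.4 ] grip -7.439923246050842e-05 q [ 0.03  0.48 -0.49  2.15  0.41  0.59 -0.67]
[-0.1, 0.0, 0.053] [-0.012 -0.142 -0.009 -0.     0.     0.   ]
```

{"fn": "send_rows", "kwargs": {"deltas": [[0,-0.01,0,0,0,0,0],[0,-0.02,0,0,0,0,0],[0,-0.02,0,0,0,0,0],[0,-0.02,0,0,0,0,0]]}}

```text
clock: 8.6
tcp_pos: [0.4557, 0.1117, 0.0519]
orientation: [-2.121, -2.317, -0.002]
contact_force: [-4.0, 2.1, -0.7]
grip_width: -0.0
```

```bash
python3 go.py -.1 0 .053
python3 - <<'E'
from bench import r
for i in range(5): r.grab_frame("top"); print(r.get_obs()["contact_force"])
E
```

```text
t 8.6 tcp [0.4557 0.1117 0.0519] unit [-0.0787  0.0001] F [-4.05  2.09 -0.66] grip -2.841082291277641e-05 q [ 0.04  0.48 -0.5   2.16  0.41  0.59 -0.66]
[-0.1, 0.0, 0.053] [-0.001 -0.142 -0.007  0.    -0.     0.001]
[-3.22327816  2.41342451 -0.97386976]
[-4.42073869  2.4898418  -0.06927111]
[-3.77168194  2.02190674 -0.63646501]
[-3.76522397  2.77683694  0.03644334]
[-3.76564551  3.15902829  0.10087317]
```

The side force just changes sign with my nudge, so it's friction on the shutter face. I'll press to the bottom.

{"fn": "send_rows", "kwargs": {"deltas": [[0,0.008,0.02,0,0,0,0],[0,0.008,0.04,0,0,0,0],[0,0.008,0.06,0,0,0,0],[0,0.008,0.08,0,0,0,0],[0,0.008,0.08,0,0,0,0],[0,0.008,0.08,0,0,0,0],[0,0.008,0.08,0,0,0,0],[0,0.008,0.08,0,0,0,0],[0,0.008,0.08,0,0,0,0],[0,0.008,0.08,0,0,0,0],[0,0.008,0.08,0,0,0,0],[0,0.008,0.08,0,0,0,0]]}}

```text
clock: 9.85
tcp_pos: [0.4664, 0.1123, 0.0516]
orientation: [-2.122, -2.316, 0.004]
contact_force: [-8.5, -1.3, 6.4]
grip_width: -0.0002
```

```bash
python3 go.py -.12 0 .053
python3 - <<'E'
from bench import r
import cv2
a=r.grab_frame("side")["pixels"][100:260,220:420,::-1]
cv2.imwrite("pics/s2.png",cv2.resize(a,None,fx=3.7,fy=3.7,interpolation=cv2.INTER_CUBIC))
E
```

```text
t 9.85 tcp [0.4664 0.1123 0.0516] unit [-0.068  -0.0002] F [-8.53 -1.27  6.4 ] grip -0.00019056746498604537 q [ 0.04  0.5  -0.49  2.13  0.41  0.61 -0.66]
[-0.12, 0.0, 0.053] [ 0.001 -0.346 -0.008 -0.001  0.     0.   ]
```

View pics/s2.png

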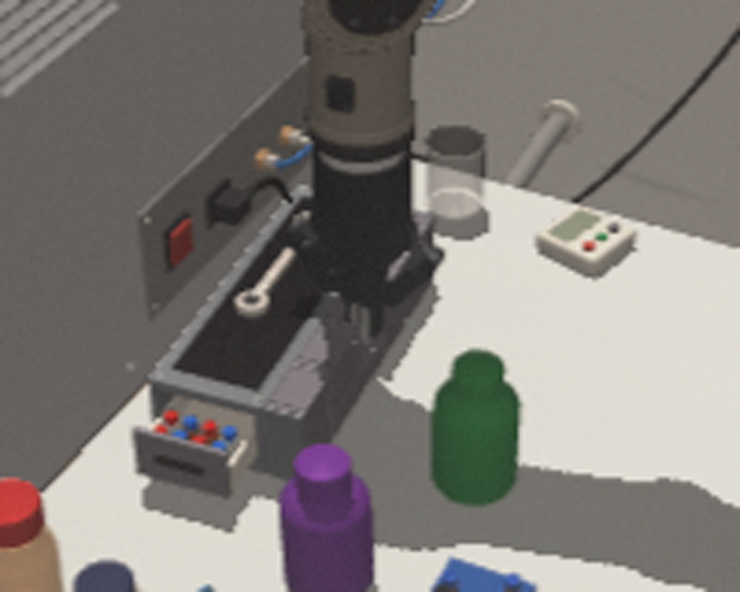

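The drawer is out at the left end, front at (185,460) with its vials showing. The shutter bottomed out at x≈0.466, 20 mm in. Now I'll withdraw straight back, then lift.

{"fn": "send_rows", "kwargs": {"deltas": [[0,0,-0.08,0,0,0,0],[0,0,-0.16,0,0,0,0],[0,0,-0.24,0,0,0,0],[0,0,-0.34,0,0,0,0],[0,0,-0.34,0,0,0,0],[0,0,-0.34,0,0,0,0]]}}

```text
clock: 10.4
tcp_pos: [0.4181, 0.1085, 0.0522]
orientation: [2.122, 2.315, 0.003]
contact_force: [0.9, 0.4, -0.7]
grip_width: -0.0004
```

{"fn": "send_rows", "kwargs": {"deltas": [[0,0,0,-0.2,0,0,0],[0,0,0,-0.4,0,0,0],[0,0,0,-0.65,0,0,0],[0,0,0,-0.9,0,0,0],[0,0,0,-0.9,0,0,0],[0,0,0,-0.9,0,0,0],[0,0,0,-0.9,0,0,0],[0,0,0,-0.9,0,0,0]]}}

```text
clock: 11.07
tcp_pos: [0.4168, 0.1082, 0.186]
orientation: [-2.122, -2.315, 0.001]
contact_force: [0.1, -0.4, -0.4]
grip_width: -0.0
```

```bash
python3 go.py
python3 - <<'E'
from bench import r
import cv2
a=r.grab_frame("side")["pixels"][100:300,180:420,::-1]
cv2.imwrite("pics/s3.png",cv2.resize(a,None,fx=3,fy=3,interpolation=cv2.INTER_CUBIC))
E
```

```text
t 11.0667 tcp [0.4168 0.1082 0.186 ] unit [-0.1178  0.    ] F [ 0.06 -0.41 -0.42] grip -3.974349519840905e-05 q [ 0.18  0.2  -0.64  2.14  0.16  0.85 -0.47]
```

View pics/s3.png

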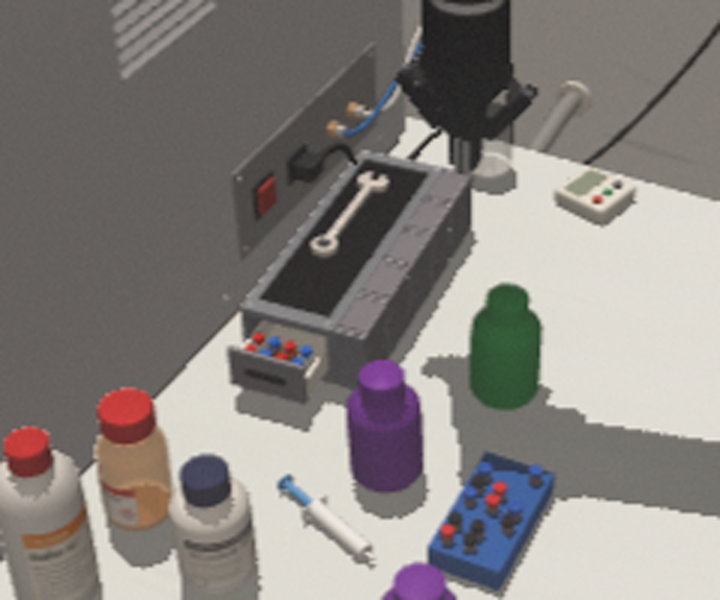

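The drawer is still out at (270,365), the strip is flush again with no visible recess, and the spanner and the things around the unit are in place. The finger is clear in the air with no contact force. Handing in.

```bash
python3 -c "
from bench import r
print(r.hand_in())"
```

```text
the job is handed in; nothing more can be done
None
```

The drawer is open and the job is handed in; no verdict was reported.

**Finding the slot:** I poked the strip from the right. The tiles at y = -0.108 and -0.054 were solid. The middle tile (y = 0) sank in at about 2–4 N.

**Pressing it:** I pressed it about 20 mm, until the force rose at the stop. The drawer sprang out at the left end. I then drew the finger straight back and lifted it clear.

**Last checks:**
- **Final side picture:** the drawer is out and the strip looks flush again. The spanner and everything else in the picture look unmoved.
- **Contact:** the tool force was about zero (within its ~1 N noise).
- **Time:** about 11 s of the 72 s.
- **Judged by eye only:** I didn't measure the drawer's travel, the shutter's return or the objects' positions.
- **Disagreements:**
  - My first fit of the unit's pose was about 1° off in yaw and I refitted it. The second fit still had errors up to 6 mm, and touch settled where the face was.
  - A side force of up to 4 N appeared while pressing. It changed sign when I nudged the finger sideways, so I took it as friction on the shutter.

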